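# Seat the grating disc on the food processor's drive key

## Task

Seat the food processor's grating disc, which lies too high because its hub is turned across the drive key: push the bar on top of the disc round with a fingertip until the disc drops onto the key, then press it down at the middle until it is fully home and level, and draw clear. Only push and press: do not pinch the bar or lift the disc, and leave the things that stand round the machine where they are.

Things in the scene. Friction and masses are not known exactly. Their poses are not given: they have to be found in the camera images.
- food_processor: Compact food processor, lid off, fixed: white motor base 186 (x) x 176 (y) x 56 mm, dark speed dial on its front (-x); on it a clear round bowl 178 mm across, rim at z = 150 mm, handle out to 136 mm at -y. Origin: on the worktop under the bowl's axis; x front to back, y left, z up. It faces the robot within 26 degrees.
- key (a point): Top centre of the fixed steel drive key on the bowl's axis, 115 mm above the worktop, axes as the processor's. The key lies across the 19 mm spindle: 36 mm long along y (parallel to the processor's front), 12 mm wide. The spindle's tip is 24 mm above this point. Spring balls in the spindle, 3 mm below the key's top, stop the disc until it is pressed with 10 to 16 N.
- grating_disc: Loose round steel grating disc, 152 mm across, 180 g, black plastic hub and bar. Origin: centre of the hub's underside, z up; at the start it rests on the key's top, later 12 mm lower when home (plate then below the bowl's rim). It turns freely either way on the spindle (about 0.6 mm play all round). Plate top at z = 40 mm, teeth to 42; hub boss 48 mm across rises to 50 mm at the middle.
- bar (a point): Middle of the top of the disc's straight upright finger bar, 60 mm above the disc's origin, axes as the disc's. Bar: 72 mm long along y, 12 mm thick, upright flanks 20 mm high. The hub's slot (15.5 mm wide) runs under the bar along y, so the disc fits either way round once the bar lies along the key within 0.1 rad; it then drops 4 mm by itself. At the start the bar is 35 to 90 degrees off.
- lemon: Lemon, 71 x 58 x 57 mm, beside the processor, on its left; origin at its underside. Leave it alone.
- spice_jar: Spice jar, 47 mm across, 97 mm high, red cap, beside the processor, on its left; origin at its underside. Leave it alone.
- jam_jar: Jam jar, 63 mm across, 104 mm high, at the processor's right front; origin at its underside. Leave it alone.
- bowl: Green bowl, 200 mm across, 102 mm high, behind the processor; origin at its underside. Leave it alone.

How it is judged:
At the end, for the whole second after the job is handed in: The disc sits home on the key: its origin is less than 105 mm above the processor's (home is 103 mm), bar within 0.15 rad of the processor's y, level within 0.035 rad, within 4 mm of the spindle's axis, at rest (z of grating_disc in the frame of food_processor below 0.105 m and angle between the y axis of grating_disc and the y axis of food_processor, either way round below 0.15 rad and angle between grating_disc's own z axis and vertical below 0.035 rad and horizontal distance between grating_disc and food_processor below 0.004 m and linear speed of grating_disc below 0.02 m/s); the robot touches nothing.
It fails at once if the disc is lifted (more than 8 mm above where it lay on the key) (z of grating_disc in the frame of food_processor above 0.123 m).
It fails at once if the bar is pinched (fingers press on both its flanks at once) (contact force between the fingers and grating_disc_c2 above 3 N and contact force between the fingers and grating_disc_c3 above 3 N).
It fails at once if another thing is pushed aside (more than 20 mm) (distance of any of lemon, spice_jar, jam_jar, bowl from where it was at the start of the episode above 0.02 m).
It also fails if it takes over 58 s, if anything falls off the work surface, if the arm or the gripper's body presses on something with over 40 N, if the wrist force passes 120 N, or if a joint passes its speed limit or range.

## Robot

A 6-joint arm with a two-finger parallel gripper is mounted at the origin on a cart in front of the work surface, level with it; the furniture and walls round the work are solid. World frame = base frame: x ahead of the robot, y to its left, z up, the work surface at z = 0. Lengths are in m, angles in rad, forces in N, time in s.
With the tool pointing down it reaches from about 0.25 to 0.725 m from the base axis. Payload 4 kg.
Tool frame: the origin (TCP) lies between the finger pads; the fingertips stand 8 mm ahead of it and the grasp point (between the pads) lies 11 mm behind it (bot.tip_reach is the distance from the TCP to the fingertips, in m); z points along the fingers, y is the line along which they close (so a half turn about z gives the same grasp; the last joint's range is limited). The gripper opens to 85 mm and grips with 20 to 120 N. Pads are 22 mm wide; open, the fingers measure 114 mm over their backs; the gripper's body (76 mm by 85 mm) begins 54 mm behind the grasp point. The pads swing forward as they close: fully open they stand 13 mm farther back than shut.
Start: joints at [1.342, 0.241, 0.005, 1.335, 0, 1.571], TCP at [0.113, 0.487, 0.239] pointing down, gripper open.
Joint ranges: [-2.72, 2.72], [-1.05, 1.87], [-1.09, 1.28], [-1.99, 2.15], [-1.42, 1.44], [-3.14, 3.14]. Speed limits (rad/s): [2.79, 2.79, 3.14, 3.14, 3.14, 3.14].

## Interface

Orientations are given as a unit quaternion [x, y, z, w].
In Python, from workcell import bot gives the robot as it stands.
- The arm moves only by the tool move_arm, never from a script. Its argument "deltas" is a list of rows, each a list of 7 numbers: the opening, from 0 (shut) to 1 (fully open), then the shift along the tool's x, y, z in mm, then the turn, a rotation vector about the tool's x, y, z in degrees. In form: [[gripper, tx, ty, tz, ax, ay, az], ...]. A call has 1 to 10 rows; each row shifts and turns the commanded pose from where the row before left it, along the tool's axes as they then stand; what a row does not reach is not made up. A row lasts 1/12 s, in which the tool goes at most 41.7 mm and 7.16 degrees, less where a joint would pass 70% of its speed; a pose out of reach is approached as far as the arm can. A call is refused whole if a number of a shift passes 41.7 or a number of a turn 7.16, either way. A call with a gripper value outside its range is refused whole. The fingers move at their own pace and stop on an object; the grip force is fixed at half the most. Time passes only in rows, so rows that do not move let the fingers close. It gives the time, the measured TCP pose, the force, the opening and the grip force at its end, in the units of the state.
- bot.get_obs(): the state, without advancing time (a new reading comes with each control period).
- bot.camera(name): name is "scene" or "top"; returns the picture (420x560x3 uint8, blue, green, red); there is no depth.
- bot.calibration(name): a dict with "K" (3x3 intrinsics, pixels), "dist_coeffs" ([k1, k2, p1, p2, k3] as OpenCV has them; the pictures are not rectified), "position" and "orientation" of the camera in the world. Camera axes: x right, y down, z forward; pixel columns grow to the right and rows downward; lengths in m; the calibration is good to about 2 mm. A picture is of the moment at which its call begins. calibration takes no time and is no camera call.
- bot.job_done(): hands the job in; it is judged then, once.
Trained networks look in the newest picture that a camera, given by its name, has taken for a name from the list of things; names that differ only in an ending like _2 or _b are one class to them, and where a whole thing is asked for, a point or a joint stands for the part that bears it (a point fixed in the world has none). Each returns a list of dicts, best first, with "conf" (0 to 1); they miss things now and then, are a little off and sometimes report something else, mostly with a low value. They report only what shows in the picture. A call takes as long as a camera call.
- bot.outline_of(query, camera): "pixels" (420x560 bool, what is visible of it) and "rect" ([left, top, width, height] in pixels, round what is visible of it).
The state is a dict: "clock": time; "joint_pos": joint angles; "joint_vel": joint speeds; "tau": joint torques, N m; "eef_pos": TCP position; "tool_rot": TCP orientation; "ft_force": force on the tool from outside, world axes, zero at the start; "ft_torque": the same for the moment, N m; "grip_width": finger opening in m; "grasp_force": force on a finger pad.
Only numpy, scipy, OpenCV 4.12 (cv2) and the standard library are available. Lean on these libraries where they do the work, as an engineer would, in place of code of your own. Each camera call takes 0.05 s, during which the arm holds its last target. There are 200 camera calls.

## Working session

There is one attempt and no reset: what is moved stays moved. The work goes in short steps, Python scripts to look and compute and a tool call to move; the robot and the scene stay as the last step left them, time stands still between calls to the robot, and variables do not carry over. Pictures are saved under pics/ and viewed, at most 10 in all, crops included, and the job is handed in when it is done.

Besides the shell and the picture viewer there is one more tool, called after "Request:" as name([rows], argument=value, ...), one row to a line, values as JSON. move_arm: Moves the arm, as the interface text tells. Its arguments: {"type":"object","properties":{"deltas":{"type":"array","items":{"type":"array","items":{"type":"number"}}}},"required":["deltas"]}

```bash
mkdir -p pics; ls
python3 - <<'E'
from workcell import bot
import cv2
for n in("scene","top"):
    im=bot.camera(n); cv2.imwrite(f"pics/{n}0.png",im)
    c=bot.calibration(n); print(n,c)
    for q in("food_processor","grating_disc"):
        for d in bot.outline_of(q,n)[:2]: print(q,d["conf"],d["rect"])
o=bot.get_obs();print(o)
E
```

```text
pics
scene {'K': array([[399.91714434,   0.        , 285.99381191],
       [  0.        , 399.91714434, 209.80638604],
       [  0.        ,   0.        ,   1.        ]]), 'dist_coeffs': array([-0.08680088,  0.        ,  0.        ,  0.        ,  0.        ]), 'position': array([0.28535267, 0.32594767, 0.8807216 ]), 'orientation': array([-0.36090642,  0.89796282, -0.2332346 ,  0.09492606])}
food_processor 0.81 [273.1, 201.1, 102.9, 113.8]
grating_disc 0.61 [289.6, 204.1, 71.9, 72.2]
grating_disc 0.58 [271.4, 306.7, 29.0, 27.9]
top {'K': array([[475.30690042,   0.        , 274.32730577],
       [  0.        , 475.30690042, 207.11946619],
       [  0.        ,   0.        ,   1.        ]]), 'dist_coeffs': array([-0.00766493,  0.        ,  0.        ,  0.        ,  0.        ]), 'position': array([0.3807613 , 0.05948205, 1.16581329]), 'orientation': array([-0.69801855,  0.71085576, -0.06210711,  0.05997407])}
food_processor 0.91 [246.7, 210.5, 104.7, 90.9]
grating_disc 0.61 [251.9, 216.1, 73.9, 72.7]
{'clock': 0.3, 'joint_pos': array([1.34197663e+00, 2.40905613e-01, 4.61593996e-03, 1.33517151e+00,
       1.68019573e-05, 1.57079664e+00]), 'joint_vel': array([ 2.34225912e-03, -3.41577068e-03,  1.79825298e-03, -1.50878070e-03,
       -1.95806316e-03, -6.34671450e-05]), 'tau': array([ 7.17985749e-04, -3.71849763e+01,  2.52249813e+01,  9.19294136e-03,
        1.05654292e-04,  2.92164842e-06]), 'eef_pos': array([0.11336969, 0.48679875, 0.23900686]), 'tool_rot': array([ 1.14160568e-01,  9.93462256e-01, -3.29297890e-04, -4.62963794e-05]), 'ft_force': array([ 0.24895445,  0.06658863, -0.31064762]), 'ft_torque': array([-5.35426451e-06,  4.86625551e-02,  3.21363584e-02]), 'grasp_force': 0.0, 'grip_width': 0.08536536425405906}
```

Run:
```python
import cv2,numpy as np
a=cv2.resize(cv2.imread("pics/scene0.png")[180:340,230:420],None,fx=2.1,fy=2.6*2.1/2.6*1)
b=cv2.imread("pics/top0.png")[195:315,235:365]
a=cv2.imread("pics/scene0.png")[185:335,250:383]
cv2.imwrite("pics/c.png",np.hstack([cv2.resize(a,(399,450),interpolation=2),cv2.resize(b,(390,360),interpolation=2) if 0 else cv2.copyMakeBorder(cv2.resize(b,(390,360),interpolation=2),0,90,0,0,0)]))
```

```text
(no output)
```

View pics/top0.png

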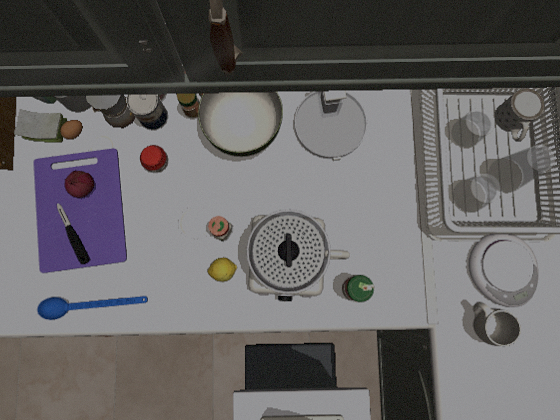

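View pics/c.png

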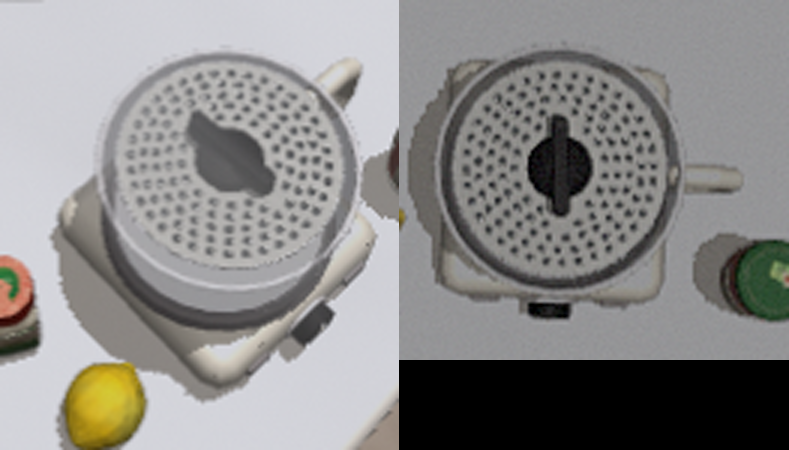

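The top view shows the bar running from about (289,234) to (289,266), the processor below it with its handle at (349,255) and the dial at (285,297).

```bash
cat > h.py <<'E'
import numpy as np,cv2
from workcell import bot
from scipy.spatial.transform import Rotation as R
def ray(n,px,z):
    c=bot.calibration(n)
    u=cv2.undistortPoints(np.array(px,float).reshape(-1,1,2),c["K"],c["dist_coeffs"]).reshape(-1,2)
    d=R.from_quat(c["orientation"]).apply(np.c_[u,np.ones(len(u))]); p=c["position"]
    return p+d*((z-p[2])/d[:,2])[:,None]
def proj(n,P):
    c=bot.calibration(n); r=R.from_quat(c["orientation"]).inv()
    return cv2.projectPoints(np.array(P,float),r.as_rotvec(),-r.apply(c["position"]),c["K"],c["dist_coeffs"])[0].reshape(-1,2)
E
python3 - <<'E'
from h import *
t=lambda x,y:(235+(x-399)/3,195+y/3)
s=lambda x,y:(250+x/3,185+y/3)
np.set_printoptions(precision=4,suppress=True)
print("bar top",ray("top",[t(559,117),t(561,213)],.175))
print("bar scene",ray("scene",[s(197,118),s(262,186)],.175))
print("disc c top",ray("top",[t(560,167)],.165),"scene",ray("scene",[s(229,158)],.165))
print("base",ray("top",[t(452,66),t(665,72),t(658,298),t(441,292)],.05))
print("basescene",ray("scene",[s(62,215),s(220,380),s(373,235)],.05))
print("dial",ray("top",[t(549,311)],.03), "handle",ray("top",[t(740,180)],.1))
cv2.imwrite
import cv2
for n in("scene","top"):
    bot.camera(n)
    d=bot.outline_of("grating_disc",n)[0]; c,_,_=cv2.fitEllipse(max(cv2.findContours(d["pixels"].astype(np.uint8),0,1)[0],key=len)) if 1 else 0,0,0
    print(n,c,ray(n,[c[0]],.155))
E
```

```text
bar top [[0.496  0.0266 0.175 ]
 [0.4294 0.0268 0.175 ]]
bar scene [[0.4939 0.0259 0.175 ]
 [0.4311 0.0336 0.175 ]]
disc c top [[0.4619 0.0264 0.165 ]] scene [[0.4619 0.0291 0.165 ]]
base [[ 0.5527  0.1062  0.05  ]
 [ 0.5448 -0.0622  0.05  ]
 [ 0.3691 -0.0505  0.05  ]
 [ 0.3767  0.1165  0.05  ]]
basescene [[ 0.5494  0.1029  0.05  ]
 [ 0.3821  0.1148  0.05  ]
 [ 0.3713 -0.0449  0.05  ]]
dial [[0.3605 0.0332 0.03  ]] handle [[ 0.4551 -0.1098  0.1   ]]
scene ((325.6625671386719, 239.68344116210938), (68.58210754394531, 75.83316802978516), 97.68194580078125) [[0.4624 0.0293 0.155 ]]
top ((288.07806396484375, 251.20321655273438), (70.07444763183594, 70.25875854492188), 87.84265899658203) [[0.4616 0.0273 0.155 ]]
```

Request:
move_arm([
  [0,-26.1,-24.9,0,0,0,0],
  [0,-26.1,-24.9,0,0,0,0],
  [0,-26.1,-24.9,0,0,0,0],
  [0,-26.1,-24.9,0,0,0,0],
  [0,-26.1,-24.9,0,0,0,0],
  [0,-26.1,-24.9,0,0,0,0],
  [0,-26.1,-24.9,0,0,0,0],
  [0,-26.1,-24.9,0,0,0,0],
  [0,-26.1,-24.9,0,0,0,0],
  [0,-26.1,-24.9,0,0,0,0],
])

```text
clock: 1.33
eef_pos: [0.3117, 0.1837, 0.2397]
tool_rot: [0.114, 0.993, 0.0, 0.0]
ft_force: [0.5, -0.0, 0.5]
grip_width: -0.0
grasp_force: 0.0
```

Request:
move_arm([
  [0,-26.1,-24.9,0,0,0,0],
  [0,-26.1,-24.9,0,0,0,0],
  [0,-26.1,-24.9,0,0,0,0],
  [0,-26.1,-24.9,0,0,0,0],
  [0,-26.1,-24.9,0,0,0,0],
  [0,-26.1,-24.9,0,0,0,0],
  [0,0,0,0,0,0,7],
  [0,0,0,0,0,0,7],
  [0,0,0,0,0,0,7],
  [0,0,0,0,0,0,7],
])

```text
clock: 2.17
eef_pos: [0.4299, 0.0037, 0.2392]
tool_rot: [0.355, 0.935, -0.0, -0.0]
ft_force: [-0.2, 0.1, 0.2]
grip_width: -0.0
grasp_force: 0.0
```

Request:
move_arm([
  [0,0,0,0,0,0,7],
  [0,0,0,0,0,0,7],
  [0,0,0,0,0,0,7],
  [0,0,0,0,0,0,7],
  [0,0,0,0,0,0,7],
  [0,0,0,0,0,0,7],
  [0,0,0,0,0,0,7],
  [0,0,0,0,0,0,2],
  [0,0,0,0,0,0,0],
  [0,0,0,0,0,0,0],
])

```text
clock: 3.0
eef_pos: [0.4298, 0.0042, 0.2394]
tool_rot: [0.72, 0.694, 0.0, 0.0]
ft_force: [0.0, -0.1, -0.2]
grip_width: -0.0003
grasp_force: 0.0
```

Run:
```python
from h import *
im=bot.camera("scene"); im2=bot.camera("top")
f=lambda i,x,y:cv2.resize(i[y:y+130,x:x+130],(390,390),interpolation=2)
cv2.imwrite("pics/d.png",np.hstack([f(im,260,190),f(im2,230,190)]))
o=bot.get_obs();print(bot.tip_reach,o["clock"],o["eef_pos"],R.from_quat(o["tool_rot"]).as_matrix().round(3),o["ft_force"],o["joint_pos"])
```

```text
0.008 3.1 [0.42976626 0.00421504 0.23934335] [[ 0.036  0.999  0.   ]
 [ 0.999 -0.036 -0.   ]
 [-0.     0.    -1.   ]] [ 0.13469882 -0.66761548  0.38536545] [ 9.82809098e-03  1.01591764e-01 -1.64521100e-01  1.30460509e+00
 -3.00582746e-05  1.61659075e+00]
```

View pics/d.png

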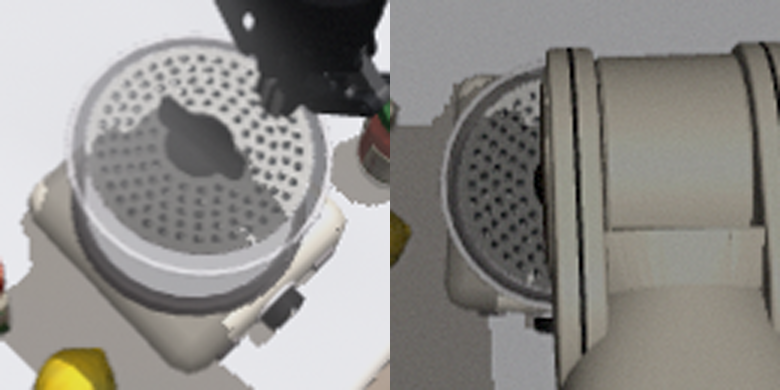

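The scene view shows the tip beside the near half of the bar, on its right, clear of it. Next: go down and make contact.

Request:
move_arm([
  [0,0,0,16,0,0,0],
  [0,0,0,16,0,0,0],
  [0,0,0,16,0,0,0],
  [0,0,0,10,0,0,0],
  [0,0,0,6,0,0,0],
  [0,0,0,0,0,0,0],
  [0,0,0,0,0,0,0],
])

```text
clock: 3.68
eef_pos: [0.4298, 0.0042, 0.1754]
tool_rot: [0.72, 0.694, -0.0, -0.0]
ft_force: [-0.6, 0.5, -0.1]
grip_width: -0.0001
grasp_force: 0.0
```

Request:
move_arm([
  [0,2,0,0,0,0,0],
  [0,2,0,0,0,0,0],
  [0,2,0,0,0,0,0],
  [0,1,0,0,0,0,0],
  [0,0,0,0,0,0,0],
])

```text
clock: 4.1
eef_pos: [0.4302, 0.0115, 0.1756]
tool_rot: [0.72, 0.694, 0.0, 0.0]
ft_force: [-0.0, 0.5, 0.2]
grip_width: -0.0002
grasp_force: 0.0
```

Request:
move_arm([
  [0,1.67,-0.88,0,0,0,3],
  [0,1.67,-0.88,0,0,0,3],
  [0,1.67,-0.88,0,0,0,3],
  [0,1.67,-0.88,0,0,0,3],
  [0,1.67,-0.88,0,0,0,3],
  [0,1.67,-0.88,0,0,0,3],
  [0,1.67,-0.88,0,0,0,3],
  [0,1.67,-0.88,0,0,0,3],
  [0,1.67,-0.88,0,0,0,3],
  [0,1.67,-0.88,0,0,0,3],
])

```text
clock: 4.93
eef_pos: [0.4263, 0.029, 0.1757]
tool_rot: [0.876, 0.483, -0.0, 0.001]
ft_force: [-0.0, -2.1, 2.0]
grip_width: -0.0
grasp_force: 1.0
```

Request:
move_arm([
  [0,1.67,-0.88,0,0,0,3],
  [0,1.67,-0.88,0,0,0,3],
  [0,1.67,-0.88,0,0,0,3],
  [0,1.67,-0.88,0,0,0,3],
  [0,1.67,-0.88,0,0,0,3],
  [0,1.67,-0.88,0,0,0,3],
  [0,1.67,-0.88,0,0,0,3],
  [0,1.67,-0.88,0,0,0,3],
  [0,1.67,-0.88,0,0,0,3],
  [0,1.67,-0.88,0,0,0,3],
])

```text
clock: 5.77
eef_pos: [0.4315, 0.0466, 0.1755]
tool_rot: [0.971, 0.24, -0.0, 0.001]
ft_force: [-1.6, -2.4, 2.5]
grip_width: 0.0001
grasp_force: 1.1
```

Run:
```python
from h import *
im=bot.camera("scene")
cv2.imwrite("pics/e.png",cv2.resize(im[190:320,260:390],(520,520),interpolation=2))
o=bot.get_obs();print(o["eef_pos"],o["ft_force"])
```

```text
[0.43173893 0.04699366 0.1754909 ] [-0.46758899 -1.36454679  0.63533916]
```

View pics/e.png

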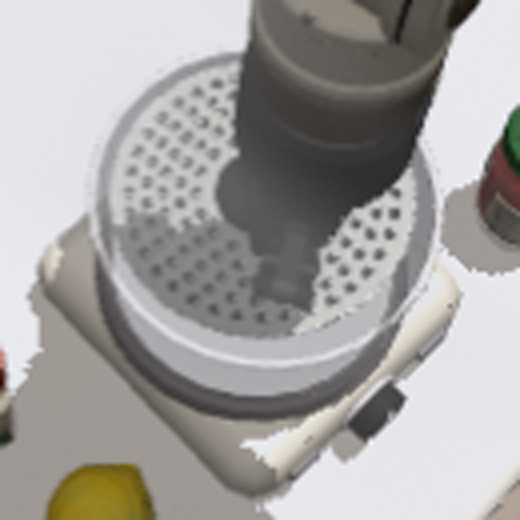

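The scene view shows the bar following the fingertip, its far end near (235,195) and the finger at (285,265).

Request:
move_arm([
  [0,1.67,-0.88,0,0,0,3],
  [0,1.67,-0.88,0,0,0,3],
  [0,1.67,-0.88,0,0,0,3],
  [0,1.67,-0.88,0,0,0,3],
  [0,1.67,-0.88,0,0,0,3],
  [0,1.67,-0.88,0,0,0,3],
  [0,1.67,-0.88,0,0,0,3],
  [0,1.67,-0.88,0,0,0,3],
  [0,0,0,0,0,0,0],
])

```text
clock: 6.57
eef_pos: [0.4438, 0.0414, 0.1752]
tool_rot: [0.999, 0.043, -0.001, -0.006]
ft_force: [-0.5, -0.2, 0.5]
grip_width: -0.0
grasp_force: 0.4
```

Request:
move_arm([
  [0,0.55,-0.3,0,0,0,1],
  [0,0.55,-0.3,0,0,0,1],
  [0,0.55,-0.3,0,0,0,1],
  [0,0.55,-0.3,0,0,0,1],
  [0,0.55,-0.3,0,0,0,1],
  [0,0,0,0,0,0,0],
])

```text
clock: 7.07
eef_pos: [0.4478, 0.0206, 0.1754]
tool_rot: [1.0, 0.014, -0.001, -0.015]
ft_force: [0.3, -0.1, 0.3]
grip_width: -0.0
grasp_force: 0.0
```

Run:
```python
from h import *
im=bot.camera("scene")
cv2.imwrite("pics/f.png",cv2.resize(im[190:320,260:390],(520,520),interpolation=2))
o=bot.get_obs();print(o["eef_pos"],o["ft_force"])
```

```text
[0.44773832 0.02089058 0.17538893] [-1.0127597  -0.04201662 -0.17817485]
```

View pics/f.png

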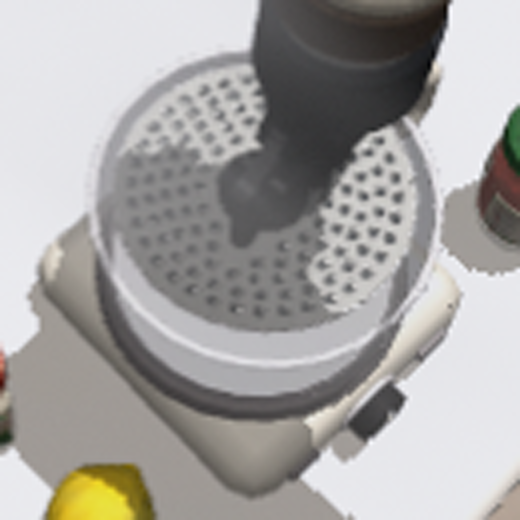

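Run:
```python
from h import *
o=bot.get_obs();print(o["joint_pos"].round(3),o["joint_vel"].round(3),o["eef_pos"],R.from_quat(o["tool_rot"]).as_matrix().round(4),o["ft_force"])
```

```text
[ 0.026  0.181 -0.243  1.148  0.031  3.141] [ 0.012 -0.    -0.003 -0.001  0.001  0.   ] [0.44773832 0.02089058 0.17538893] [[ 0.9996  0.0275 -0.0026]
 [ 0.0275 -0.9992  0.0306]
 [-0.0017 -0.0306 -0.9995]] [-1.0127597  -0.04201662 -0.17817485]
```

The disc has turned most of the way, with its left end near (240,240). The last joint ran into its limit, so the tool slid inward. I will back off, lift, undo the tilt and turn the wrist back by 91 degrees.

Request:
move_arm([
  [0,-3,0,0,0,0,-2],
  [0,-3,0,0,0,0,-3],
  [0,0,0,-15,-1.75,0,-3],
  [0,0,0,-25,0,0,-5],
  [0,0,0,-25,0,0,-7],
  [0,0,0,0,0,0,-7],
  [0,0,0,0,0,0,-7],
  [0,0,0,0,0,0,-7],
  [0,0,0,0,0,0,-7],
  [0,0,0,0,0,0,-7],
])

```text
clock: 7.95
eef_pos: [0.4416, 0.0208, 0.2404]
tool_rot: [0.879, 0.477, 0.001, 0.0]
ft_force: [0.8, -0.6, 0.5]
grip_width: 0.0001
grasp_force: 0.0
```

Request:
move_arm([
  [0,0,0,0,0,0,-7],
  [0,0,0,0,0,0,-7],
  [0,0,0,0,0,0,-7],
  [0,0,0,0,0,0,-7],
  [0,0,0,0,0,0,-7],
  [0,0,-30,0,0,0,0],
  [0,0,-30,0,0,0,0],
  [0,0,-30,0,0,0,0],
  [0,0,0,0,0,0,0],
])

```text
clock: 8.7
eef_pos: [0.3461, 0.018, 0.2396]
tool_rot: [0.697, 0.717, -0.001, -0.001]
ft_force: [-0.3, 0.3, -1.4]
grip_width: 0.0001
grasp_force: 0.0
```

Run:
```python
from h import *
im=bot.camera("scene"); im2=bot.camera("top")
f=lambda i,x,y:cv2.resize(i[y:y+130,x:x+130],(390,390),interpolation=2)
cv2.imwrite("pics/g.png",np.hstack([f(im,260,190),f(im2,230,190)]))
o=bot.get_obs();print(o["clock"],o["joint_pos"].round(3),o["eef_pos"],R.from_quat(o["tool_rot"]).as_matrix().round(4))
```

```text
8.8 [ 0.052 -0.059 -0.327  1.3    0.     1.593] [0.35114831 0.01818018 0.24057183] [[-2.890e-02  9.996e-01  3.000e-03]
 [ 9.996e-01  2.890e-02  4.000e-04]
 [ 3.000e-04  3.000e-03 -1.000e+00]]
```

View pics/g.png

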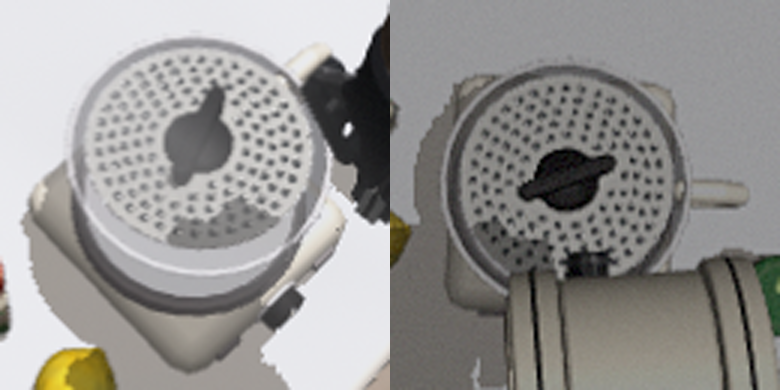

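The top view shows the bar from (525,192) to (612,160) in the crop, still about 20 degrees short and not dropped.

Run:
```python
from h import *
s=lambda x,y:(260+x/3,190+y/3)
t=lambda x,y:(230+(x-390)/3,190+y/3)
for n,p in(("top",[t(525,192),t(612,160)]),("scene",[s(180,184),s(216,90)])):
    P=ray(n,p,.175); d=P[0]-P[1]; print(P,P.mean(0),np.degrees(np.arctan2(d[1],d[0])))
```

```text
[[ 0.4547126   0.0553003   0.175     ]
 [ 0.47583743 -0.00567484  0.175     ]] [0.46527501 0.02481273 0.175     ] 109.10863984351309
[[ 0.44923407  0.06343073  0.175     ]
 [ 0.47680515 -0.00387378  0.175     ]] [0.46301961 0.02977848 0.175     ] 112.27630220820001
```

Request:
move_arm([
  [0,12,22,0,0,0,0],
  [0,12,22,0,0,0,0],
  [0,12,21,0,0,0,4.6],
  [0,0,0,20,0,0,0],
  [0,0,0,20,0,0,0],
  [0,0,0,15,0,0,0],
  [0,0,0,10,0,0,0],
  [0,0,0,0,0,0,0],
])

```text
clock: 9.47
eef_pos: [0.4152, 0.056, 0.173]
tool_rot: [0.725, 0.689, -0.001, -0.001]
ft_force: [-0.6, 0.2, 0.5]
grip_width: 0.0001
grasp_force: 0.0
```

Request:
move_arm([
  [0,0,3,0,0,0,0],
  [0,0,3,0,0,0,0],
  [0,0,3,0,0,0,0],
  [0,0,3,0,0,0,0],
  [0,0,2,0,0,0,0],
  [0,0,2,0,0,0,0],
  [0,0,2,0,0,0,0],
  [0,0,2,0,0,0,0],
  [0,0,2,0,0,0,0],
  [0,0,2,0,0,0,0],
])

```text
clock: 10.3
eef_pos: [0.4398, 0.0546, 0.1754]
tool_rot: [0.725, 0.689, 0.001, 0.0]
ft_force: [0.8, -0.6, -0.8]
grip_width: -0.0
grasp_force: 0.0
```

Request:
move_arm([
  [0,0,2,0,0,0,0],
  [0,0,2,0,0,0,0],
  [0,0,0,0,0,0,0],
  [0,0,0,0,0,0,0],
])

```text
clock: 10.63
eef_pos: [0.4431, 0.0545, 0.1753]
tool_rot: [0.725, 0.689, 0.0, 0.0]
ft_force: [-3.3, 0.5, 3.1]
grip_width: 0.0001
grasp_force: 2.1
```

Run:
```python
from h import *
im=bot.camera("scene"); im2=bot.camera("top")
f=lambda i,x,y:cv2.resize(i[y:y+130,x:x+130],(390,390),interpolation=2)
cv2.imwrite("pics/i.png",np.hstack([f(im,260,190),f(im2,230,190)]))
o=bot.get_obs();print(o["clock"],o["joint_pos"].round(3),o["eef_pos"],o["ft_force"])
```

```text
10.7333 [ 0.122  0.176 -0.249  1.145  0.     1.745] [0.44312212 0.05452633 0.17533896] [-2.75984722 -0.09120226  3.03262706]
```

View pics/i.png

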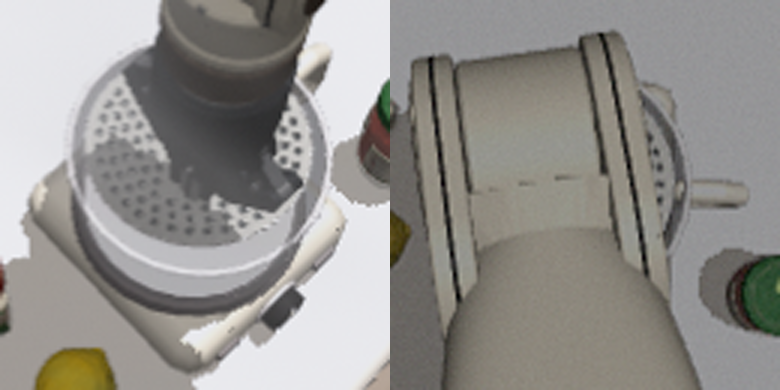

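The finger hides the bar here; the force of about 3 N matches the earlier pushing, so I go on in small steps.

Request:
move_arm([
  [0,0,1.5,0,0,0,0],
  [0,0,1.5,0,0,0,0],
  [0,0,0,0,0,0,0],
])

```text
clock: 10.98
eef_pos: [0.4453, 0.0545, 0.1754]
tool_rot: [0.725, 0.689, -0.0, -0.001]
ft_force: [-6.5, 1.1, 6.3]
grip_width: 0.0001
grasp_force: 4.4
```

Request:
move_arm([
  [0,0,-3,0,0,0,0],
  [0,0,-6,0,0,0,0],
  [0,0,-6,-15,0,0,0],
  [0,0,-20,-25,0,0,0],
  [0,0,-20,-20,0,0,0],
  [0,0,-25,0,0,0,0],
  [0,-20,-25,0,0,0,0],
  [0,0,0,0,0,0,0],
])

```text
clock: 11.65
eef_pos: [0.3366, 0.0384, 0.2351]
tool_rot: [0.725, 0.688, -0.0, 0.001]
ft_force: [-0.3, 0.4, -0.6]
grip_width: 0.0001
grasp_force: 0.0
```

Run:
```python
from h import *
im=bot.camera("scene"); im2=bot.camera("top")
f=lambda i,x,y:cv2.resize(i[y:y+130,x:x+130],(390,390),interpolation=2)
cv2.imwrite("pics/j.png",np.hstack([f(im,260,190),f(im2,230,190)]))
o=bot.get_obs();print(o["clock"],o["joint_pos"].round(3),o["eef_pos"],o["ft_force"])
```

```text
11.75 [ 0.116 -0.076 -0.355  1.287 -0.     1.739] [0.34059879 0.03946752 0.23551166] [ 0.728694   -0.00945345  0.79887028]
```

View pics/j.png

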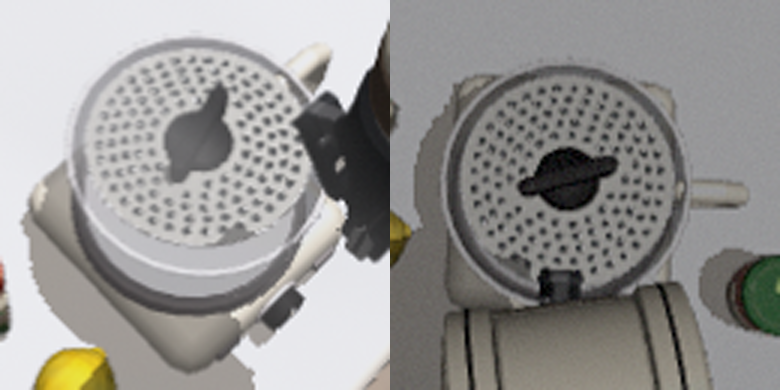

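The bar moved only about 4 degrees, from (524,188) to (614,162) in the crop; the fingertip seems to be bevelled, so I'll push lower and farther out, beyond the hub boss.

Request:
move_arm([
  [0,10,28,0,0,0,0],
  [0,10,28,0,0,0,0],
  [0,9,27,0,0,0,0],
  [0,0,0,20,0,0,0],
  [0,0,0,20,0,0,0],
  [0,0,0,16,0,0,0],
  [0,0,0,10,0,0,0],
  [0,0,0,0,0,0,0],
  [0,0,0,0,0,0,0],
])

```text
clock: 12.5
eef_pos: [0.4256, 0.0646, 0.1687]
tool_rot: [0.725, 0.689, 0.0, 0.0]
ft_force: [0.0, -0.2, -0.0]
grip_width: 0.0003
grasp_force: 0.0
```

Request:
move_arm([
  [0,0,2,0,0,0,0],
  [0,0,2,0,0,0,0],
  [0,0,2,0,0,0,0],
  [0,0,2,0,0,0,0],
  [0,0,2,0,0,0,0],
  [0,0,2,0,0,0,0],
  [0,0,2,0,0,0,0],
  [0,0,2,0,0,0,0],
  [0,0,0,0,0,0,0],
])

```text
clock: 13.25
eef_pos: [0.4414, 0.0636, 0.1694]
tool_rot: [0.725, 0.689, 0.001, 0.001]
ft_force: [-0.3, 0.3, -0.2]
grip_width: -0.0002
grasp_force: 0.1
```

Request:
move_arm([
  [0,0,1.5,0,0,0,0],
  [0,0,1.5,0,0,0,0],
  [0,0,1.5,0,0,0,0],
  [0,0,0,0,0,0,0],
])

```text
clock: 13.58
eef_pos: [0.4452, 0.0634, 0.1693]
tool_rot: [0.725, 0.689, 0.0, 0.0]
ft_force: [-2.6, 0.4, 3.1]
grip_width: 0.0001
grasp_force: 1.4
```

Request:
move_arm([
  [0,0,1.5,0,0,0,0],
  [0,0,1.5,0,0,0,0],
  [0,0,0,0,0,0,0],
])

```text
clock: 13.83
eef_pos: [0.4483, 0.0634, 0.1694]
tool_rot: [0.725, 0.689, 0.001, 0.0]
ft_force: [-3.2, 0.6, 2.6]
grip_width: 0.0002
grasp_force: 1.6
```

Request:
move_arm([
  [0,0,1.5,0,0,0,0],
  [0,0,1.5,0,0,0,0],
  [0,0,1.5,0,0,0,0],
  [0,0,0,0,0,0,0],
])

```text
clock: 14.17
eef_pos: [0.4538, 0.063, 0.1693]
tool_rot: [0.725, 0.689, 0.001, 0.001]
ft_force: [-1.2, 0.6, 1.0]
grip_width: -0.0002
grasp_force: 0.4
```

Request:
move_arm([
  [0,0,1.5,0,0,0,0],
  [0,0,1,0,0,0,0],
  [0,0,0,0,0,0,0],
])

```text
clock: 14.42
eef_pos: [0.455, 0.0629, 0.169]
tool_rot: [0.725, 0.689, 0.0, -0.0]
ft_force: [-3.1, 0.2, 0.1]
grip_width: 0.0002
grasp_force: 1.3
```

Run:
```python
from h import *
im=bot.camera("scene"); cv2.imwrite("pics/k.png",cv2.resize(im[190:320,260:390],(520,520),interpolation=2))
```

```text
(no output)
```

View pics/k.png

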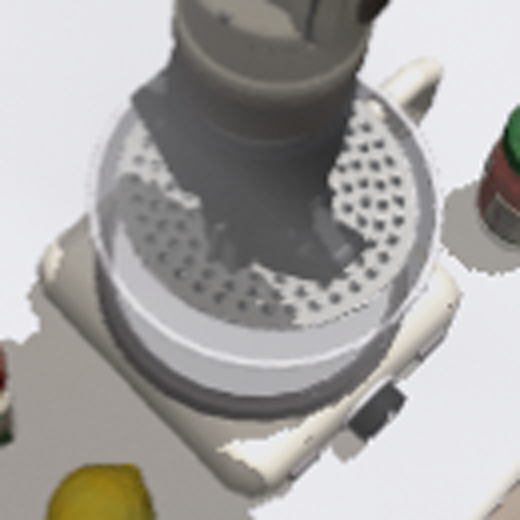

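The tool hides the bar again, but the force changed from upward to purely sideways, which hints at a drop. I'll withdraw and check it numerically.

Request:
move_arm([
  [0,0,-3,0,0,0,0],
  [0,0,-6,0,0,0,0],
  [0,0,-6,-15,0,0,0],
  [0,0,-20,-25,0,0,0],
  [0,0,-25,-25,0,0,0],
  [0,0,-25,0,0,0,0],
  [0,-25,-30,0,0,0,0],
  [0,0,0,0,0,0,0],
])

```text
clock: 15.13
eef_pos: [0.3338, 0.042, 0.2341]
tool_rot: [0.725, 0.688, -0.001, 0.0]
ft_force: [-1.1, 0.1, -0.5]
grip_width: 0.0003
grasp_force: 0.0
```

Run:
```python
from h import *
im=bot.camera("top"); cv2.imwrite("pics/top3.png",im)
def ang(im,z):
    g=im.max(2).astype(int); m=(g<60).astype(np.uint8)
    c=proj("top",[[.462,.028,z]])[0]
    yy,xx=np.mgrid[:420,:560]; m[(xx-c[0])**2+(yy-c[1])**2>19**2]=0
    m2=m.copy(); m2[(xx-c[0])**2+(yy-c[1])**2<12**2]=0
    n,l,s,ce=cv2.connectedComponentsWithStats(m2)
    k=[i for i in np.argsort(-s[1:,4])[:2]+1]; P=ray("top",ce[k],z)
    d=P[0]-P[1]; return s[k,4],P.mean(0),np.degrees(np.arctan2(d[1],d[0]))%180
print(ang(im,.172)); print(ang(cv2.imread("pics/top0.png"),.175))
im2=bot.camera("scene");cv2.imwrite("pics/scene3.png",im2)
f=lambda i,x,y:cv2.resize(i[y:y+130,x:x+130],(390,390),interpolation=2)
cv2.imwrite("pics/l.png",np.hstack([f(im2,260,190),f(im,230,190)]))
o=bot.get_obs();print(o["clock"],o["eef_pos"],o["ft_force"])
# measure disc plate height: fit ellipses of disc in both, intersect
C=[]
for n in("scene","top"):
    d=bot.outline_of("grating_disc",n)[0]; c=cv2.fitEllipse(max(cv2.findContours(d["pixels"].astype(np.uint8),0,1)[0],key=len))
    C.append(c); print(n,d["conf"],c)
```

```text
(array([28, 19], dtype=int32), array([0.46260251, 0.02705038, 0.172     ]), np.float64(81.06731583727071))
(array([26, 22], dtype=int32), array([0.46240078, 0.02779044, 0.175     ]), np.float64(0.15077144251544813))
15.2333 [0.33875875 0.04336948 0.23475616] [ 0.49058925  0.11714381 -0.43778046]
scene 0.57 ((325.1931457519531, 240.2503204345703), (66.72853088378906, 73.64004516601562), 113.89601135253906)
top 0.55 ((288.8614501953125, 250.8394775390625), (69.44213104248047, 70.79742431640625), 117.76099395751953)
```

View pics/l.png

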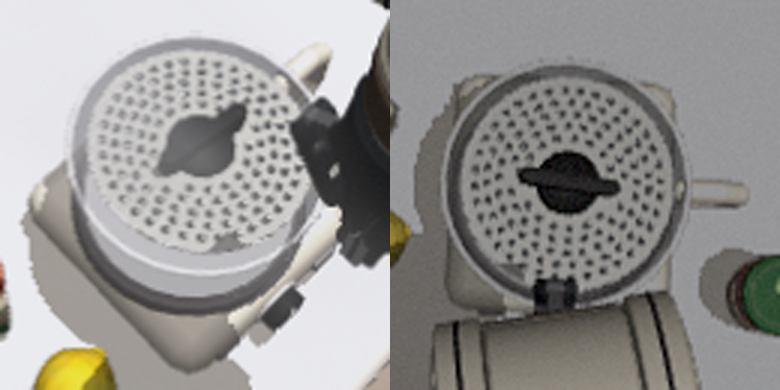

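The top view shows the bar at (522,176)–(617,189) in the crop, about 82 degrees against the key's 87, so it is inside the slot's play and apparently dropped. Next: press at the middle.

Request:
move_arm([
  [0,-2.3,31,0,0,0,0],
  [0,-2.3,31,0,0,0,0],
  [0,-2.3,31,0,0,0,0],
  [0,-2.3,31,0,0,0,0],
  [0,0,0,20,0,0,0],
  [0,0,0,20,0,0,0],
  [0,0,0,8,0,0,0],
  [0,0,0,0,0,0,0],
  [0,0,0,0,0,0,0],
])

```text
clock: 16.08
eef_pos: [0.4628, 0.0284, 0.1861]
tool_rot: [0.725, 0.689, 0.0, 0.0]
ft_force: [-0.9, -0.3, 0.1]
grip_width: 0.0002
grasp_force: 0.0
```

Request:
move_arm([
  [0,0,0,1.5,0,0,0],
  [0,0,0,1.5,0,0,0],
  [0,0,0,1,0,0,0],
  [0,0,0,0,0,0,0],
])

```text
clock: 16.42
eef_pos: [0.463, 0.0283, 0.183]
tool_rot: [0.725, 0.689, 0.001, 0.001]
ft_force: [-0.4, 0.5, -0.2]
grip_width: -0.0002
grasp_force: 0.0
```

Request:
move_arm([
  [0,0,0,1,0,0,0],
  [0,0,0,1,0,0,0],
  [0,0,0,1,0,0,0],
  [0,0,0,0,0,0,0],
])

```text
clock: 16.75
eef_pos: [0.4629, 0.0283, 0.1795]
tool_rot: [0.725, 0.689, 0.001, 0.001]
ft_force: [0.0, -0.4, 0.3]
grip_width: 0.0005
grasp_force: 0.4
```

No contact at 0.1795, so the disc has dropped; press on.

Request:
move_arm([
  [0,0,0,1,0,0,0],
  [0,0,0,1,0,0,0],
  [0,0,0,1,0,0,0],
  [0,0,0,0,0,0,0],
])

```text
clock: 17.08
eef_pos: [0.4642, 0.0288, 0.1779]
tool_rot: [0.725, 0.689, 0.003, 0.001]
ft_force: [0.7, 1.7, 6.4]
grip_width: -0.0002
grasp_force: 3.0
```

Request:
move_arm([
  [0,0,0,1.5,0,0,0],
  [0,0,0,1.5,0,0,0],
  [0,0,0,1.5,0,0,0],
  [0,0,0,0,0,0,0],
])

```text
clock: 17.42
eef_pos: [0.4631, 0.0284, 0.1723]
tool_rot: [0.725, 0.689, 0.001, 0.001]
ft_force: [0.1, -0.4, 0.3]
grip_width: 0.0002
grasp_force: 0.0
```

It snapped past the balls; now press to the stop.

Request:
move_arm([
  [0,0,0,1.5,0,0,0],
  [0,0,0,1.5,0,0,0],
  [0,0,0,1,0,0,0],
  [0,0,0,0,0,0,0],
])

```text
clock: 17.75
eef_pos: [0.4633, 0.0289, 0.1709]
tool_rot: [0.725, 0.689, 0.002, 0.001]
ft_force: [-6.7, 1.8, 20.2]
grip_width: -0.0003
grasp_force: 10.1
```

Request:
move_arm([
  [0,0,0,2,0,0,0],
  [0,0,0,2,0,0,0],
  [0,0,0,0,0,0,0],
])

```text
clock: 18.0
eef_pos: [0.4637, 0.0289, 0.1707]
tool_rot: [0.725, 0.689, 0.004, 0.002]
ft_force: [-14.8, 2.8, 42.6]
grip_width: 0.0001
grasp_force: 21.8
```

It is solid at 8 mm below first contact, with 43 N. Draw clear.

Request:
move_arm([
  [0,0,0,-6,0,0,0],
  [0,0,0,-10,0,0,0],
  [0,0,0,-20,0,0,0],
  [0,0,0,-30,0,0,0],
  [0,0,-30,0,0,0,0],
  [0,0,-35,0,0,0,0],
  [0,0,-35,0,0,0,0],
  [0,0,-25,0,0,0,0],
  [0,0,0,0,0,0,0],
  [0,0,0,0,0,0,0],
])

```text
clock: 18.83
eef_pos: [0.3369, 0.0346, 0.2296]
tool_rot: [0.725, 0.689, 0.001, 0.001]
ft_force: [0.5, -0.1, 0.2]
grip_width: -0.0001
grasp_force: 0.0
```

Run:
```python
from h import *
im=bot.camera("top"); z=.163
m=(im.max(2)<60).astype(np.uint8); c=proj("top",[[.462,.028,z]])[0]
yy,xx=np.mgrid[:420,:560]; r=np.hypot(xx-c[0],yy-c[1]); m[(r>19)|(r<12)]=0
n,l,s,ce=cv2.connectedComponentsWithStats(m); k=np.argsort(-s[1:,4])[:2]+1
P=ray("top",ce[k],z); d=P[0]-P[1]; print(s[k,4],P.mean(0),np.degrees(np.arctan2(d[1],d[0]))%180)
bot.camera("scene")
for n in("scene","top"):
    q=bot.outline_of("grating_disc",n)[0]; print(n,q["conf"],cv2.fitEllipse(max(cv2.findContours(q["pixels"].astype(np.uint8),0,1)[0],key=len)))
o=bot.get_obs();print(o["clock"],o["eef_pos"],o["ft_force"])
```

```text
[27 22] [0.46295572 0.02774786 0.163     ] 80.24271557159673
scene 0.85 ((325.28369140625, 241.9066925048828), (67.7339859008789, 74.68382263183594), 107.89921569824219)
top 0.84 ((288.3147277832031, 251.13494873046875), (67.0749282836914, 69.02933502197266), 97.23725891113281)
19.0333 [0.33889864 0.03463464 0.22966011] [-0.27443581 -0.13350752 -0.69372925]
```

```bash
python3 -c "
from workcell import bot
print(bot.job_done())"
```

```text
the job is handed in; nothing more can be done
None
```

I turned the disc until it dropped onto the key and pressed it down to a solid stop 8 mm below first contact. The tool is clear and the job is handed in; no verdict came back. The bar measured about 80° against the key's 87°, a gap of roughly 0.12 rad (limit 0.15).

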